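# Put the hole saws back in their case

### The arm

A 7-joint arm with a two-finger parallel gripper is mounted at the origin on the work surface. World frame = base frame: x ahead of the robot, y to its left, z up, the work surface at z = 0. Lengths are in m, angles in rad, forces in N, time in s.
With the tool pointing down it reaches from about 0.35 to 0.9 m from the base axis. Payload 8.1 kg.
Tool frame: the origin (TCP) lies midway between the tips of the shut fingers; the grasp point (between the pads) lies arm.tcp_to_grasp behind it (arm.tcp_to_grasp is the distance from the TCP to the grasp point, in m); z points along the fingers, y is the line along which they close (so a half turn about z gives the same grasp; the last joint's range is limited). The gripper opens to 92 mm and grips with 3 to 60 N. Pads are 19 mm wide; open, the fingers measure 130 mm over their backs; the gripper's body (75 mm by 190 mm) begins 47 mm behind the grasp point.
Start: joints at [1.063, 0.434, 0.025, 1.573, -0.012, 1.134, -0.075], TCP at [0.246, -0.575, 0.227] pointing down, gripper open.
Joint ranges: [-2.62, 2.62], [-0.44, 2.09], [-1.27, 1.32], [0.08, 2.57], [-1.32, 4.46], [0.12, 2], [-2.74, 2.74]. Speed limits (rad/s): [2.22, 2.22, 3.01, 3.01, 3.14, 3.14, 3.14].

### API

Orientations are given as a rotation vector (axis times angle).
In Python, from cell import observe, get_image, arm gives the robot as it stands. The module is installed in compiled form; this text tells all that it offers.
- The arm moves only by the tool drive_tool, never from a script. Its argument "steps" is a list of rows, each a list of 5 numbers: the closure, from 0 (fully open) to 1 (shut), then the shift along the world's x, y, z in mm, then the turn about the world's z in rad. In form: [[hand, x, y, z, roll], ...]. A call has 1 to 20 rows; each row shifts and turns the commanded pose from where the row before left it; what a row does not reach is not made up. A row lasts 1/12 s, in which the tool goes at most 41.7 mm and 7.16 degrees, less where a joint would pass 70% of its speed; a pose out of reach is approached as far as the arm can. A call with a gripper value outside its range is refused whole. The fingers move at their own pace and stop on an object; "grip_force" is the grip in N (left out, the last holds). Time passes only in rows, so rows that do not move let the fingers close. It gives the time, the measured TCP pose, the force, the opening and the grip force at its end, in the units of the state.
- observe(): the state, without advancing time (a new reading comes with each control period).
- get_image(name): name is "scene" or "top" or "wrist"; returns a dict with "image" (384x512x3 uint8, red, green, blue), "vfov" (degrees; the focal length in pixels is half the picture's height over the tangent of half this angle, whatever the lens; pixels are square), "cx", "cy" (the principal point, pixels), "k1" (the pictures are not rectified: a ray, as slopes to the right and down, at radius r is drawn at 1 + k1 r^2 times it, then the intrinsics apply), "xyz" and "attitude" of the camera in the world. Camera axes: x right, y down, z forward; pixel columns grow to the right and rows downward; lengths in m; the calibration is good to about 2 mm. A picture is of the moment at which its call begins. There is no depth.
- arm.sign_off(): hands the job in; it is judged then, once.
The state is a dict: "clock": time; "joints": joint angles; "dq": joint speeds; "joint_efforts": joint torques, N m; "position": TCP position; "ee_rot": TCP orientation; "force": force on the tool from outside, world axes, zero at the start; "ft_torque": the same for the moment, N m; "width": opening from 0.0 (shut) to 1.0 (fully open); "gripper_force": force on a finger pad.
Only numpy, scipy, OpenCV 4.12 (cv2) and the standard library are available. Lean on these libraries where they do the work, as an engineer would, in place of code of your own. Each camera call takes 0.05 s, during which the arm holds its last target. There are 200 camera calls.

### The job

Put the four hole saws scattered on the rubber mat back into the plywood case, each one standing upright, teeth down, on the floor of the well made for its size: the smallest saw in the smallest well, and so on up to the largest. The two levelling feet with sloping bases look much like them but do not belong in the case: leave them standing where they are.

Things in the scene. Friction and masses are not known exactly. Their poses are not given: they have to be found in the camera images.
- saw25: The smallest steel hole saw, standing teeth down on the 4 mm thick black mat: a round straight-sided cup 25 mm in diameter, 38 mm tall, flat on top, with a 12 mm round shank (to pick it by, from above) rising from its middle, 38 to 72 mm above the underside; 4 mm collar at the shank's foot. About 115 g. Origin: centre of the underside; z up; yaw meaningless.
- saw40: The second smallest steel hole saw, standing teeth down on the 4 mm thick black mat: a round straight-sided cup 40 mm in diameter, 38 mm tall, flat on top, with a 12 mm round shank (to pick it by, from above) rising from its middle, 38 to 72 mm above the underside; 4 mm collar at the shank's foot. About 160 g. Origin: centre of the underside; z up; yaw meaningless.
- saw55: The second largest steel hole saw, standing teeth down on the 4 mm thick black mat: a round straight-sided cup 55 mm in diameter, 38 mm tall, flat on top, with a 12 mm round shank (to pick it by, from above) rising from its middle, 38 to 72 mm above the underside; 4 mm collar at the shank's foot. About 205 g. Origin: centre of the underside; z up; yaw meaningless.
- saw70: The largest steel hole saw, standing teeth down on the 4 mm thick black mat: a round straight-sided cup 70 mm in diameter, 38 mm tall, flat on top, with a 12 mm round shank (to pick it by, from above) rising from its middle, 38 to 72 mm above the underside; 4 mm collar at the shank's foot. About 250 g. Origin: centre of the underside; z up; yaw meaningless.
- well25: Fixed wooden block, 100 x 100 x 24 mm, with a central round well 38 mm wide, 16 mm deep, dark floor, for the 25 mm saw. Origin: centre of the block's underside, z up; well floor at 8 mm, block top at 24 mm. The four blocks fill a 216 mm square plywood case two by two in changing order; its rim stands 4 mm above them.
- well40: Fixed wooden block, 100 x 100 x 24 mm, with a central round well 53 mm wide, 16 mm deep, dark floor, for the 40 mm saw. Origin: centre of the block's underside, z up; well floor at 8 mm, block top at 24 mm. The four blocks fill a 216 mm square plywood case two by two in changing order; its rim stands 4 mm above them.
- well55: Fixed wooden block, 100 x 100 x 24 mm, with a central round well 68 mm wide, 16 mm deep, dark floor, for the 55 mm saw. Origin: centre of the block's underside, z up; well floor at 8 mm, block top at 24 mm. The four blocks fill a 216 mm square plywood case two by two in changing order; its rim stands 4 mm above them.
- well70: Fixed wooden block, 100 x 100 x 24 mm, with a central round well 83 mm wide, 16 mm deep, dark floor, for the 70 mm saw. Origin: centre of the block's underside, z up; well floor at 8 mm, block top at 24 mm. The four blocks fill a 216 mm square plywood case two by two in changing order; its rim stands 4 mm above them.
- foot40: Steel levelling foot of a machine, not a hole saw: round base 40 mm in diameter sloping up as a low cone from 6 to 22 mm height, a 10 mm stud rising from its middle to 72 mm, a 19 mm hexagon nut on the stud at 34 to 42 mm. Origin: centre of the underside, z up. Stands on the mat among the saws.
- foot55: Steel levelling foot of a machine, not a hole saw: round base 55 mm in diameter sloping up as a low cone from 6 to 22 mm height, a 10 mm stud rising from its middle to 72 mm, a 19 mm hexagon nut on the stud at 34 to 42 mm. Origin: centre of the underside, z up. Stands on the mat among the saws.
Not all that is in view belongs to the job. Leave any yellow look-alike of the saw25 alone.

How it is judged:
At the end, for the whole second after the job is handed in: Each hole saw is in the well of its own size, its centre within 12 mm of the well's centre, its underside within 4 mm of the well's floor, tilted less than 0.12 rad, let go and at rest; both levelling feet stand upright within 25 mm of where they started (horizontal distance between saw25 and well25 below 0.012 m and z of saw25 in the frame of well25 between 0.004 and 0.012 m and angle between each of saw25, saw40, saw55, saw70's own z axis and vertical below 0.12 rad and linear speed of each of saw25, saw40, saw55, saw70, foot40, foot55 below 0.02 m/s and horizontal distance between saw40 and well40 below 0.012 m and z of saw40 in the frame of well40 between 0.004 and 0.012 m and horizontal distance between saw55 and well55 below 0.012 m and z of saw55 in the frame of well55 between 0.004 and 0.012 m and horizontal distance between saw70 and well70 below 0.012 m and z of saw70 in the frame of well70 between 0.004 and 0.012 m and distance of each of foot40, foot55 from where it was at the start of the episode below 0.025 m and angle between each of foot40, foot55's own z axis and vertical below 0.15 rad); the robot touches nothing.
It fails at once if the 40 mm levelling foot is moved by more than 25 mm or tipped (distance of foot40 from where it was at the start of the episode above 0.025 m or angle between foot40's own z axis and vertical above 0.35 rad).
It fails at once if the 55 mm levelling foot is moved by more than 25 mm or tipped (distance of foot55 from where it was at the start of the episode above 0.025 m or angle between foot55's own z axis and vertical above 0.35 rad).
It also fails if it takes over 96 s, if anything falls off the work surface, if the arm or the gripper's body presses on something with over 40 N, if the wrist force passes 120 N, or if a joint passes its speed limit or range.

## Working session

There is one attempt and no reset: what is moved stays moved. The work goes in short steps, Python scripts to look and compute and a tool call to move; the robot and the scene stay as the last step left them, time stands still between calls to the robot, and variables do not carry over. Pictures are saved under pics/ and viewed, at most 14 in all, crops included, and the job is handed in when it is done.

Besides the shell and the picture viewer there is one more tool, called after "Request:" by a JSON object that holds its "name" and its "arguments". drive_tool: Moves the arm, as the interface text tells. Its arguments: {"type":"object","properties":{"steps":{"type":"array"},"grip_force":{"type":"number"}},"required":["steps"]}

```bash
mkdir -p pics
cat > h.py <<'E'
import numpy as np, cv2
from cell import observe, get_image, arm
from scipy.spatial.transform import Rotation as R
def ray(d,u,v):
    f=d["f"]; K=np.array([[f,0,d["cx"]],[0,f,d["cy"]],[0,0,1]])
    p=cv2.undistortPoints(np.array([[[u,v]]],float),K,np.array([d["k1"],0,0,0.]))[0,0]
    return d["R"]@np.array([p[0],p[1],1])
def at(d,u,v,z):
    r=ray(d,u,v); return d["xyz"]+r*(z-d["xyz"][2])/r[2]
def snap(n,fn=None):
    g=get_image(n); g=dict(g); g["f"]=g["image"].shape[0]/2/np.tan(np.radians(g["vfov"])/2)
    a=np.array(g["attitude"],float); g["R"]=R.from_rotvec(a).as_matrix() if a.shape==(3,) else (a if a.shape==(3,3) else R.from_quat(a).as_matrix())
    g["xyz"]=np.array(g["xyz"])
    if fn: cv2.imwrite("pics/"+fn,g["image"][:,:,::-1])
    np.save("pics/"+n+".npy",g,allow_pickle=True); return g
def load(n): return np.load("pics/"+n+".npy",allow_pickle=True).item()
E
python3 - <<'E'
from h import *
for n in ["top","scene"]:
    g=snap(n,n+"1.png"); print(n,{k:g[k] for k in g if k not in("image",)})
s=observe(); print(s, arm.tcp_to_grasp)
E
```

```text
top {'vfov': 51.42699012880926, 'cx': 255.96505797585343, 'cy': 189.08455596248993, 'k1': -0.055796723839471186, 'xyz': array([0.32978664, 0.03873309, 0.94367939]), 'attitude': array([-2.09571717,  2.13198022, -0.21044131]), 'f': np.float64(398.70618249694235), 'R': array([[-0.01666302, -0.97960567,  0.20023756],
       [-0.99984939,  0.017297  ,  0.00141694],
       [-0.00485156, -0.2001838 , -0.97974635]])}
scene {'vfov': 46.943623617569166, 'cx': 258.76876279668375, 'cy': 188.0144844471896, 'k1': -0.0829395201852581, 'xyz': array([1.00348908, 0.50374534, 0.7256801 ]), 'attitude': array([-1.08222446, -2.4474268 ,  0.98280882]), 'f': np.float64(442.16452412890965), 'R': array([[-0.67583941,  0.53928775, -0.50240404],
       [ 0.73697964,  0.48511039, -0.47066859],
       [-0.01010439, -0.68835793, -0.72530081]])}
{'clock': 0.1, 'joints': array([ 1.06338773,  0.43514248,  0.02494475,  1.57399616, -0.01162614,
        1.13398873, -0.07508293]), 'dq': array([ 0.00081916, -0.0034102 ,  0.00030299, -0.00192659, -0.00071777,
       -0.00065142,  0.00098302]), 'joint_efforts': array([ 3.60712911e-03, -6.69127035e+01,  9.88312438e-01, -3.15142930e+01,
       -6.03558496e-02,  3.74735962e-02,  8.89594139e-05]), 'position': array([ 0.24594913, -0.57408133,  0.22603367]), 'ee_rot': array([-3.07615910e+00, -6.31212464e-01,  5.77650079e-04]), 'force': array([0.36364437, 0.463039  , 0.19864666]), 'ft_torque': array([-0.00872446, -0.04399808, -0.00862943]), 'gripper_force': 0.0, 'width': 1.0002922479161471} 0.0188
```

```bash
cd pics; python3 -c "
import cv2
for n in ['top1','scene1']:
    cv2.imwrite(n+'b.png',cv2.resize(cv2.imread(n+'.png'),(800,600),interpolation=cv2.INTER_CUBIC))"
```

```text
(no output)
```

View pics/top1b.png

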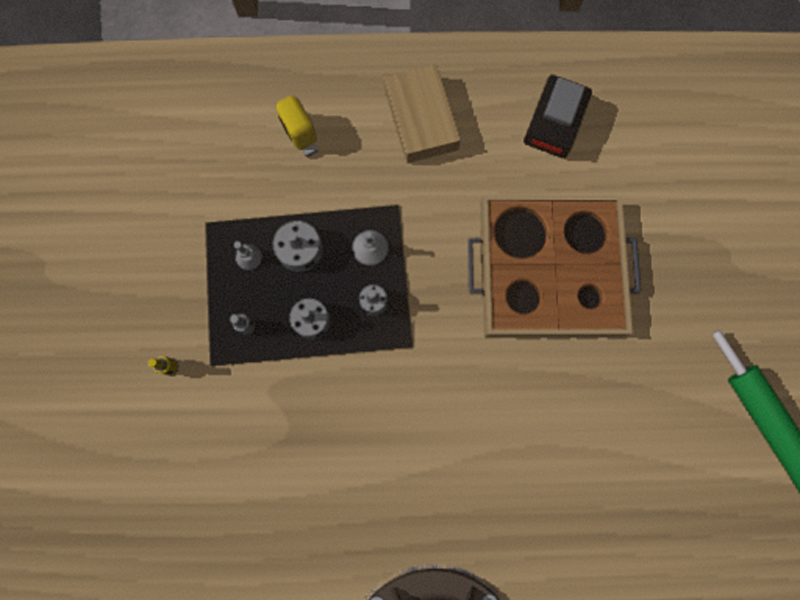

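View pics/scene1b.png

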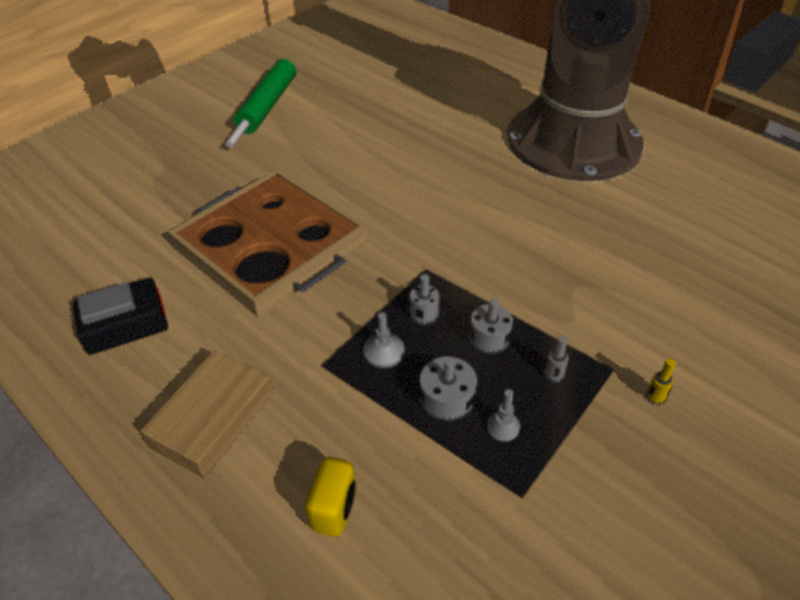

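Top view (800x600): saw70 (297,243), saw55 (309,316), saw40 (373,297), saw25 (239,322), feet at (370,246) and (246,255); the yellow look-alike is off the mat at (163,365). Wells: 70 (521,232), 55 (585,232), 40 (522,297), 25 (589,297). I'll enlarge next.

```bash
python3 -c "
from h import *
def c(n,x,y,w,h,s,o):
    im=cv2.resize(load(n)['image'][y:y+h,x:x+w,::-1],None,fx=s,fy=s,interpolation=cv2.INTER_CUBIC)
    cv2.imwrite('pics/'+o,im)
c('top',136,132,130,100,6,'c1.png')
c('top',300,122,110,98,6,'c2.png')
c('scene',205,170,185,120,4,'c3.png')
"
```

```text
(no output)
```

View pics/c1.png

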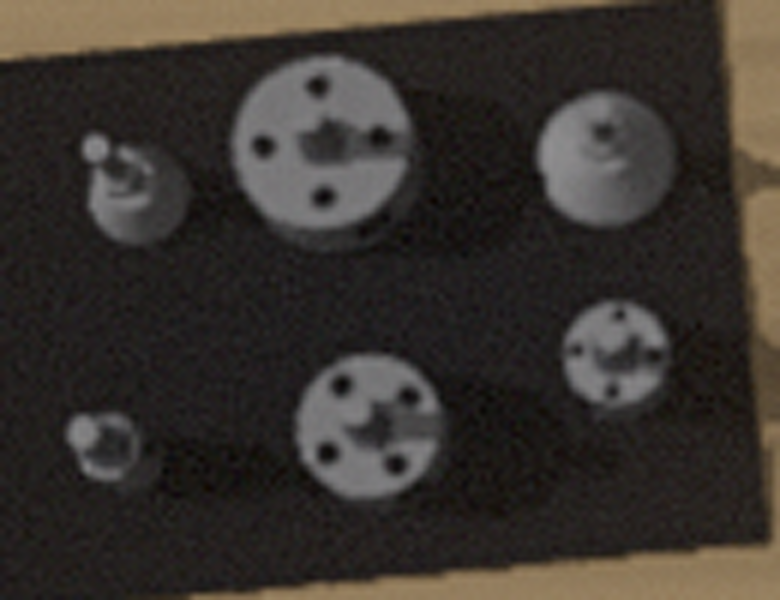

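View pics/c2.png

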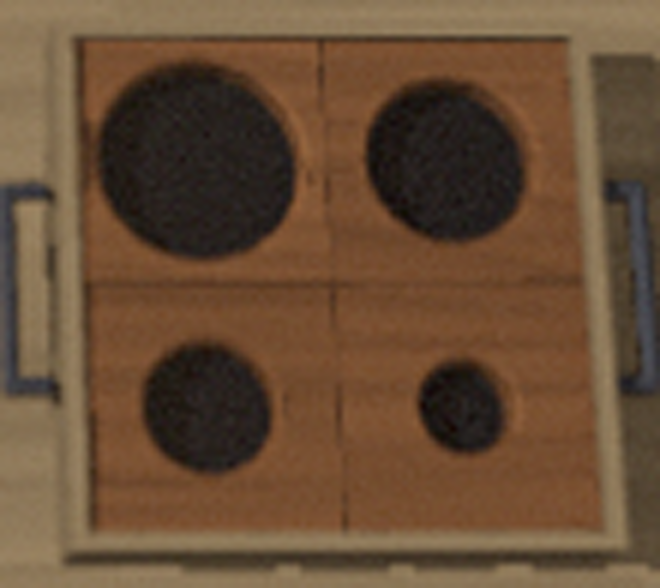

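View pics/c3.png

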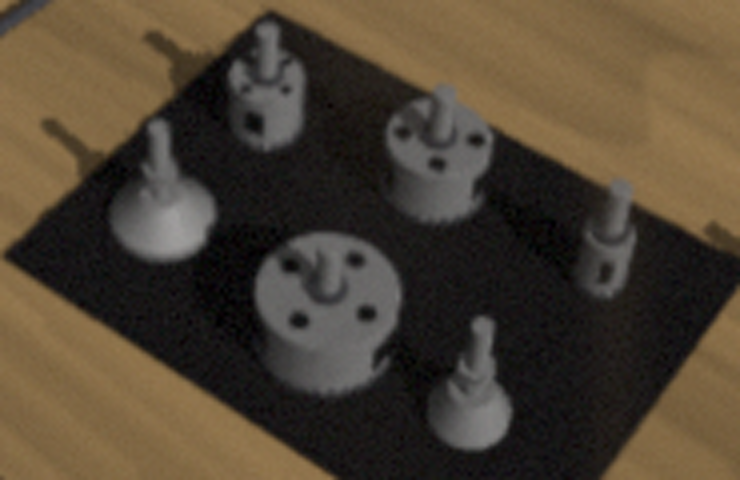

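```bash
cat > m.py <<'E'
from h import *
t=load("top"); s=load("scene")
T=lambda x,y,ox=136,oy=132:((x+.5)/6-.5+ox,(y+.5)/6-.5+oy)
S=lambda x,y:((x+.5)/4-.5+205,(y+.5)/4-.5+170)
for n,a,b,c in [("70",(322,142),(328,296),(325,250)),("55",(369,426),(439,141),(444,94)),("40",(616,354),(266,80),(267,30)),("25",(109,446),(607,241),(621,189))]:
    print(n,"top",at(t,*T(*a),.042)[:2].round(4),"scene",at(s,*S(*b),.042)[:2].round(4),"tip",at(s,*S(*c),.075)[:2].round(4))
print("25 tip top",at(t,*T(83,432),.076)[:2])
print("foot40",at(t,*T(138,195),.01)[:2],at(t,*T(96,150),.076)[:2],"foot55",at(t,*T(606,158),.01)[:2],at(t,*T(604,128),.076)[:2])
C=lambda x,y,z:at(t,*T(x,y,300,122),z)[:2].round(4)
print("seam c",C(331,283,.024),"V ends",C(322,38,.024),C(345,530,.024),"H",C(85,284,.024),C(582,284,.024))
print("rim outer corners",C(52,30,.028),C(585,30,.028),C(66,553,.028),C(628,548,.028))
for n,p in [("70",(198,160)),("55",(446,160)),("40",(207,407)),("25",(463,406))]: print(n,C(*p,.024),C(*p,.008))
E
python3 m.py
```

```text
70 top [0.5982 0.1958] scene [0.6021 0.1983] tip [0.6023 0.1951]
55 top [0.4848 0.1758] scene [0.4887 0.1774] tip [0.4869 0.1759]
40 top [0.5113 0.081 ] scene [0.5158 0.0828] tip [0.5123 0.0799]
25 top [0.4787 0.2758] scene [0.4853 0.2787] tip [0.4795 0.2768]
25 tip top [0.4784904  0.27669278]
foot40 [0.58686792 0.27594379] [0.58665167 0.27581348] foot55 [0.59875657 0.08590013] [0.59151406 0.08324507]
seam c [ 0.5631 -0.1963] V ends [ 0.6658 -0.1997] [ 0.4639 -0.1952] H [ 0.5643 -0.0983] [ 0.561  -0.2971]
rim outer corners [ 0.6694 -0.0893] [ 0.6664 -0.3066] [ 0.4564 -0.0855] [ 0.4542 -0.3045]
70 [ 0.6149 -0.1461] [ 0.6198 -0.1494]
55 [ 0.6133 -0.2464] [ 0.6183 -0.2513]
40 [ 0.5137 -0.144 ] [ 0.5169 -0.1472]
25 [ 0.5123 -0.2453] [ 0.5155 -0.2502]
```

Request:
{"name": "drive_tool", "arguments": {"steps": [[0.5,13,32,0,0],[0.5,13,32,0,0],[0.5,13,32,0,0],[0.5,13,32,0,0],[0.5,13,32,0,0],[0.5,13,32,0,0],[0.5,13,32,0,0],[0.5,13,32,0,0],[0.5,13,32,0,0],[0.5,13,32,0,0],[0.5,13,32,0,0],[0.5,13,32,0,0],[0.5,13,32,0,0],[0.5,13,32,0,0],[0.5,13,32,0,0],[0.5,13,32,0,0],[0.5,13,32,0,0],[0.5,13,32,0,0],[0.5,13,32,0,0],[0.5,0,0,0,0]], "grip_force": 30}}

```text
clock: 1.77
position: [0.4946, 0.0409, 0.2268]
ee_rot: [-3.072, -0.643, -0.003]
force: [-0.2, -0.0, 0.9]
width: 0.502
gripper_force: 0.0
```

Request:
{"name": "drive_tool", "arguments": {"steps": [[0.5,9,20,0,0],[0.5,8,20,0,0],[0.5,0,0,-30,0],[0.5,0,0,-30,0],[0.5,0,0,-10,0],[0.5,0,0,0,0],[0.5,0,0,0,0]]}}

```text
clock: 2.35
position: [0.51, 0.0732, 0.157]
ee_rot: [3.078, 0.631, -0.002]
force: [0.1, 0.5, 0.7]
width: 0.498
gripper_force: 0.0
```

Run:
```python
from h import *
g=snap("wrist","w1.png"); s=observe(); print(s["position"],s["ee_rot"],g["xyz"],g["vfov"])
def proj(p):
    q=g["R"].T@(np.array(p)-g["xyz"]); x,y=q[:2]/q[2]; r=1+g["k1"]*(x*x+y*y); return (g["f"]*x*r+g["cx"],g["f"]*y*r+g["cy"])
im=g["image"][:,:,::-1].copy()
for n,p in dict(s40=(.512,.081),s55=(.4855,.176),s70=(.599,.196),f55=(.596,.085),tcp=s["position"][:2]).items():
    u=proj((*p,.076)); print(n,u)
    try: cv2.drawMarker(im,(int(u[0]),int(u[1])),(0,0,255),0,8)
    except Exception: pass
cv2.imwrite("pics/w1m.png",im)
```

```text
[0.51070027 0.07337694 0.15781667] [-3.07763426e+00 -6.30626934e-01 -1.45544121e-03] [0.58795815 0.10591608 0.31576802] 63.85564106026671
s40 (np.float64(244.3015403734699), np.float64(191.52101916380556))
s55 (np.float64(124.19072081294041), np.float64(176.44338507192705))
s70 (np.float64(142.08103381828863), np.float64(24.087679317748325))
f55 (np.float64(282.8016292228424), np.float64(91.05879701916034))
tcp (np.float64(252.2317885881344), np.float64(196.3439607470749))
```

View pics/w1m.png

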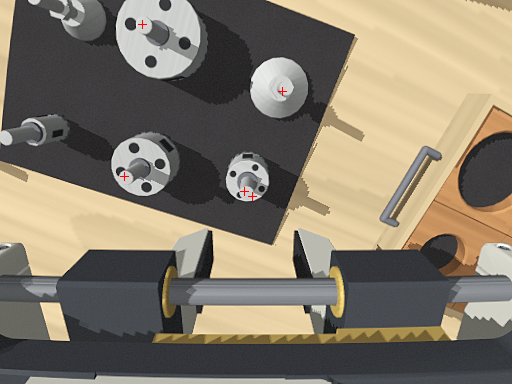

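Run:
```python
from h import *
g=load("wrist"); cv2.imwrite("pics/w2.png",cv2.resize(g["image"][0:215,0:310,::-1],None,fx=2.58,fy=2.58,interpolation=cv2.INTER_CUBIC))
```

```text
(no output)
```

View pics/w2.png

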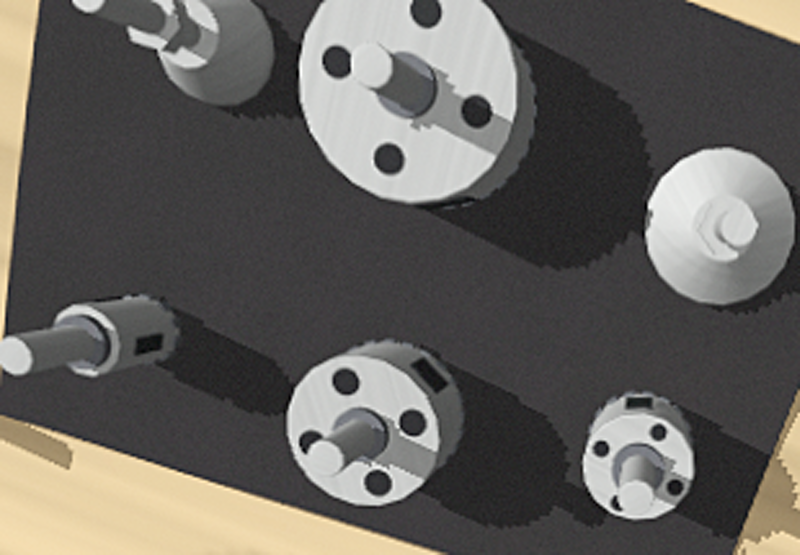

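Wrist view (enlarged crop): shank tips at saw40 (247,192), saw55 (127,177), saw70 (144,26) and saw25 (6,138), all within about 3 px of my predictions.

Run:
```python
from h import *
g=load("wrist")
for p in [(637,495),(328,457),(371,66),(15,355)]: print(at(g,p[0]/2.58,p[1]/2.58,.076))
```

```text
[0.51256591 0.07892736 0.076     ]
[0.48588907 0.17359453 0.076     ]
[0.59852912 0.19455151 0.076     ]
[0.47874038 0.27517215 0.076     ]
```

Request:
{"name": "drive_tool", "arguments": {"steps": [[0.5,1.5,6.5,0,0],[0.5,0,0,-25,0],[0.5,0,0,-25,0],[0.5,0,0,-25,0],[0.5,0,0,-20,0],[0.5,0,0,-14,0],[0.5,0,0,0,0],[0.5,0,0,0,0],[1,0,0,0,0],[1,0,0,0,0],[1,0,0,0,0],[1,0,0,0,0],[1,0,0,0,0],[1,0,0,0,0]]}}

```text
clock: 3.57
position: [0.5118, 0.0799, 0.0481]
ee_rot: [3.077, 0.631, 0.001]
force: [0.7, -0.7, 2.4]
width: 0.123
gripper_force: 30.1
```

Request:
{"name": "drive_tool", "arguments": {"steps": [[1,0,0,15,0],[1,0,0,30,0],[1,0,0,30,0],[1,0,0,30,0],[1,0,0,20,0],[1,0,-16,0,0],[1,0,-30,0,0],[1,0,-30,0,0],[1,0,-30,0,0],[1,2.5,-30,0,0],[1,0,-30,0,0],[1,0,-30,0,0],[1,0,-20,0,0],[1,0,-10,0,0],[1,0,0,0,0],[1,0,0,0,0]]}}

```text
clock: 4.9
position: [0.514, -0.1451, 0.1725]
ee_rot: [-3.077, -0.631, 0.0]
force: [-0.7, 0.2, -2.1]
width: 0.126
gripper_force: 30.0
```

Request:
{"name": "drive_tool", "arguments": {"steps": [[1,0,-1,-25,0],[1,0,0,-30,0],[1,0,0,-30,0],[1,0,0,-15,0],[1,0,0,-10,0],[1,0,0,-5,0],[1,0,0,-3,0],[1,0,0,0,0]]}}

```text
clock: 5.57
position: [0.5151, -0.1444, 0.0568]
ee_rot: [-3.076, -0.635, -0.003]
force: [-6.1, 4.4, 14.3]
width: 0.118
gripper_force: 30.0
```

Run:
```python
from h import *
g=snap("scene"); cv2.imwrite("pics/s2.png",cv2.resize(g["image"][90:215,95:265,::-1],None,fx=4,fy=4,interpolation=cv2.INTER_CUBIC)); s=observe(); print(s["position"],s["force"],s["ft_torque"])
```

```text
[ 0.51501154 -0.14443939  0.05682411] [-5.34786953  4.88110959 13.947721  ] [1.21777528 1.28323504 0.00693901]
```

View pics/s2.png

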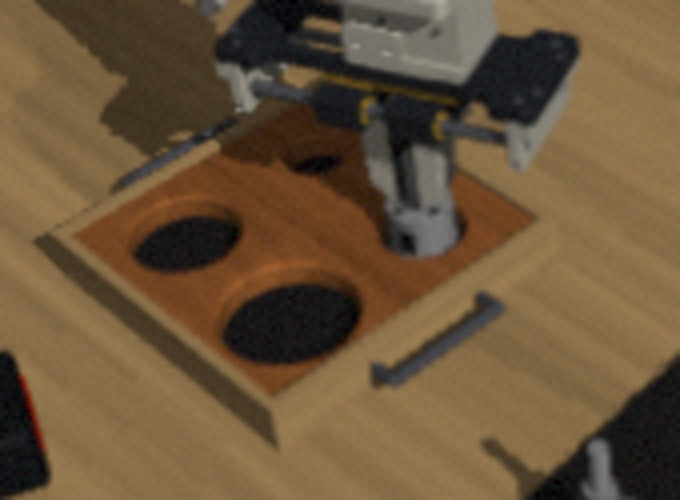

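The saw is seated in the right-hand well at (425,235), leaning slightly in the grip. I'll release it and it should settle.

Request:
{"name": "drive_tool", "arguments": {"steps": [[0.8,0,0,0,0],[0.5,0,0,0,0],[0.5,0,0,0,0],[0.5,0,0,0,0],[0.5,0,0,15,0],[0.5,0,0,25,0],[0.5,0,0,25,0],[0.5,0,0,25,0],[0.5,0,0,25,0],[0.5,0,0,0,0],[0.5,0,0,0,0]]}}

```text
clock: 6.53
position: [0.5152, -0.1472, 0.1712]
ee_rot: [3.076, 0.631, 0.005]
force: [-0.1, -0.9, -0.1]
width: 0.502
gripper_force: 0.0
```

Run:
```python
from h import *
g=snap("scene"); a=cv2.resize(g["image"][110:215,95:245,::-1],None,fx=3.6,fy=3.6,interpolation=cv2.INTER_CUBIC)
g=snap("wrist");s=observe(); print(s["position"],s["force"])
cv2.imwrite("pics/w3.png",g["image"][:,:,::-1])
cv2.imwrite("pics/s3.png",np.vstack([cv2.resize(a,(430,300)),cv2.resize(g["image"][:,:,::-1],(430,300))]))
```

```text
[ 0.51372918 -0.14701336  0.16918926] [-0.06485605 -0.2928318   0.30489601]
```

View pics/s3.png

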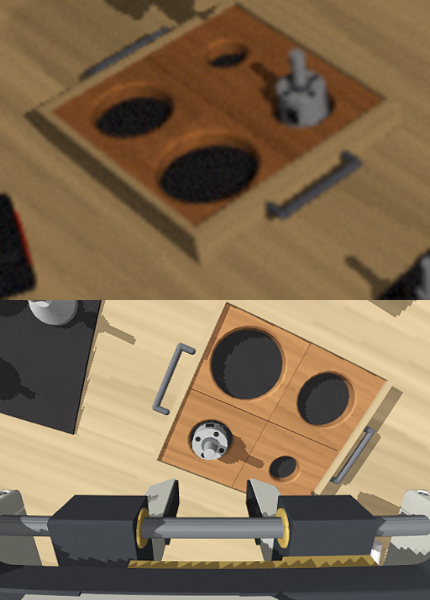

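Saw40 stands upright in its well. In the wrist view the cup top is at about (213,441), with well70 at (248,362), well55 at (326,398) and well25 at (285,469).

Run:
```python
from h import *
g=load("wrist"); W=lambda x,y,z:at(g,x*512/430,(y-300)*384/300,z)[:2].round(4)
print("saw40 top",W(212,440,.046),"tip",W(211,446,.08))
for p in [(248,362),(326,398),(285,469),(211,441)]: print(W(*p,.024))
```

```text
saw40 top [ 0.5174 -0.1461] tip [ 0.5198 -0.144 ]
[ 0.617  -0.1473]
[ 0.615 -0.25 ]
[ 0.5102 -0.2508]
[ 0.5099 -0.148 ]
```

Request:
{"name": "drive_tool", "arguments": {"steps": [[0.5,-4,32,0,0],[0.5,-4,32,0,0],[0.5,-4,32,0,0],[0.5,-4,32,0,0],[0.5,-4,32,0,0],[0.5,-4,32,0,0],[0.5,-4,32,0,0],[0.5,0,32,0,0],[0.5,0,32,0,0],[0.5,0,24,0,0],[0.5,0,10,0,0],[0.5,0,0,0,0],[0.5,0,0,0,0],[0.5,0,0,0,0]], "grip_force": 55}}

```text
clock: 7.8
position: [0.4861, 0.1729, 0.169]
ee_rot: [3.077, 0.628, -0.002]
force: [-0.3, -0.3, -0.1]
width: 0.499
gripper_force: 0.0
```

Request:
{"name": "drive_tool", "arguments": {"steps": [[0.5,-0.5,2.5,-25,0],[0.5,0,0,-30,0],[0.5,0,0,-30,0],[0.5,0,0,-20,0],[0.5,0,0,-12,0],[0.5,0,0,-4,0],[0.5,0,0,0,0],[0.5,0,0,0,0],[1,0,0,0,0],[1,0,0,0,0],[1,0,0,0,0],[1,0,0,0,0],[1,0,0,0,0],[1,0,0,0,0]]}}

```text
clock: 8.97
position: [0.4858, 0.1773, 0.049]
ee_rot: [3.077, 0.631, 0.001]
force: [-0.6, 0.2, -1.6]
width: 0.119
gripper_force: 55.2
```

Request:
{"name": "drive_tool", "arguments": {"steps": [[1,0,0,10,0],[1,0,0,20,0],[1,0,0,30,0],[1,0,0,30,0],[1,0,0,25,0],[1,4,-10,10,0],[1,7,-24,0,0],[1,10,-34,0,0],[1,10,-34,0,0],[1,10,-34,0,0],[1,10,-34,0,0],[1,10,-34,0,0],[1,10,-34,0,0],[1,10,-34,0,0],[1,10,-34,0,0],[1,10,-34,0,0],[1,10,-34,0,0],[1,10,-30,0,0],[1,7,-20,0,0],[1,0,0,0,0]]}}

```text
clock: 10.63
position: [0.6133, -0.2531, 0.1736]
ee_rot: [3.077, 0.621, -0.002]
force: [-1.1, -0.8, -2.1]
width: 0.115
gripper_force: 54.9
```

Request:
{"name": "drive_tool", "arguments": {"steps": [[1,0,0,0,0],[1,0,0,0,0],[1,0,0,0,0]]}}

```text
clock: 10.88
position: [0.6136, -0.2446, 0.174]
ee_rot: [-3.076, -0.634, -0.0]
force: [1.2, 0.5, -2.1]
width: 0.119
gripper_force: 55.0
```

Request:
{"name": "drive_tool", "arguments": {"steps": [[1,0,-2,-20,0],[1,0,0,-30,0],[1,0,0,-25,0],[1,0,0,-10,0],[1,0,0,0,0],[1,0,0,0,0]]}}

```text
clock: 11.38
position: [0.6139, -0.2477, 0.0894]
ee_rot: [-3.077, -0.633, -0.0]
force: [0.3, -0.4, -2.1]
width: 0.118
gripper_force: 55.0
```

Request:
{"name": "drive_tool", "arguments": {"steps": [[1,0,-1,-15,0],[1,0,0,-10,0],[1,0,0,-5,0],[1,0,0,-3,0],[1,0,0,-2,0],[1,0,0,0,0]]}}

```text
clock: 11.88
position: [0.6142, -0.2499, 0.0581]
ee_rot: [3.076, 0.63, 0.002]
force: [-11.0, 2.7, 27.2]
width: 0.118
gripper_force: 55.0
```

Request:
{"name": "drive_tool", "arguments": {"steps": [[1,0,0,2,0],[0.9,0,0,0,0],[0.7,0,0,0,0],[0.5,0,0,0,0],[0.5,0,0,0,0],[0.5,0,0,0,0],[0.5,0,0,15,0],[0.5,0,0,25,0],[0.5,0,0,30,0],[0.5,0,0,30,0],[0.5,0,0,15,0],[0.5,0,0,0,0],[0.5,0,0,0,0]]}}

```text
clock: 12.97
position: [0.6141, -0.2497, 0.1714]
ee_rot: [3.077, 0.631, 0.002]
force: [-0.7, -0.0, -0.5]
width: 0.501
gripper_force: 0.0
```

Run:
```python
from h import *
g=snap("scene"); a=cv2.resize(g["image"][110:215,95:245,::-1],None,fx=3.6,fy=3.6,interpolation=cv2.INTER_CUBIC)
g=snap("wrist");s=observe(); print(s["position"],s["force"])
cv2.imwrite("pics/s4.png",np.vstack([cv2.resize(a,(430,300)),cv2.resize(g["image"][:,:,::-1],(430,300))]))
```

```text
[ 0.61284249 -0.24936486  0.16940215] [ 0.49084235  0.54555722 -0.862048  ]
```

View pics/s4.png

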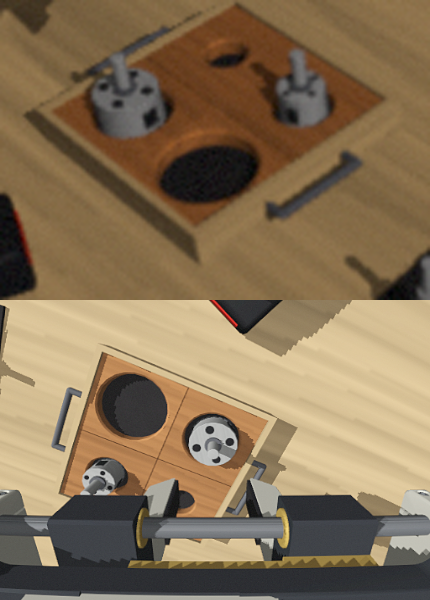

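Saw55 stands upright in its well (scene crop (128,100)). Next is saw70.

Request:
{"name": "drive_tool", "arguments": {"steps": [[0.5,-1,20,0,0],[0.5,-1,34,0,0],[0.5,-1,34,0,0],[0.5,-1,34,0,0],[0.5,-1,34,0,0],[0.5,-1,34,0,0],[0.5,-1,34,0,0],[0.5,-1,34,0,0],[0.5,-1,34,0,0],[0.5,-1,34,0,0],[0.5,-1,34,0,0],[0.5,-1,34,0,0],[0.5,-1,30,0,0],[0.5,-1,20,0,0],[0.5,0,0,0,0],[0.5,0,0,0,0],[0.5,0,0,0,0],[0.5,0,0,0,0],[0.5,0,0,0,0]]}}

```text
clock: 14.65
position: [0.5999, 0.1927, 0.1703]
ee_rot: [3.077, 0.628, -0.001]
force: [-0.4, 0.1, -0.5]
width: 0.499
gripper_force: 0.0
```

Request:
{"name": "drive_tool", "arguments": {"steps": [[0.5,-0.5,1.5,-25,0],[0.5,0,0,-30,0],[0.5,0,0,-30,0],[0.5,0,0,-20,0],[0.5,0,0,-12,0],[0.5,0,0,-5,0],[0.5,0,0,0,0],[0.5,0,0,0,0],[1,0,0,0,0],[1,0,0,0,0],[1,0,0,0,0],[1,0,0,0,0],[1,0,0,0,0],[1,0,0,0,0]]}}

```text
clock: 15.82
position: [0.5992, 0.1959, 0.0489]
ee_rot: [3.077, 0.631, 0.0]
force: [0.7, 0.4, -2.0]
width: 0.117
gripper_force: 55.2
```

Request:
{"name": "drive_tool", "arguments": {"steps": [[1,0,0,5,0],[1,0,0,15,0],[1,0,0,25,0],[1,0,0,30,0],[1,0,0,30,0],[1,0,0,15,0],[1,1,-8,5,0],[1,1,-16,0,0],[1,1,-26,0,0],[1,1,-32,0,0],[1,1,-32,0,0],[1,1,-32,0,0],[1,1,-32,0,0],[1,2,-32,0,0],[1,2,-32,0,0],[1,2,-32,0,0],[1,1,-28,0,0],[1,1,-22,0,0],[1,1,-14,0,0],[1,0,-6,0,0]]}}

```text
clock: 17.48
position: [0.6141, -0.1515, 0.1725]
ee_rot: [3.078, 0.626, -0.003]
force: [0.4, -0.3, -3.2]
width: 0.12
gripper_force: 55.0
```

Request:
{"name": "drive_tool", "arguments": {"steps": [[1,0,0,0,0],[1,0,0,0,0],[1,0,0,-20,0],[1,0,0,-30,0],[1,0,0,-25,0],[1,0,0,-8,0],[1,0,0,0,0],[1,0,0,0,0]]}}

```text
clock: 18.15
position: [0.6156, -0.1466, 0.0914]
ee_rot: [-3.076, -0.634, -0.001]
force: [0.7, 0.5, -3.8]
width: 0.118
gripper_force: 55.0
```

Request:
{"name": "drive_tool", "arguments": {"steps": [[1,0,-1,-15,0],[1,0,0,-10,0],[1,0,0,-5,0],[1,0,0,-3,0],[1,0,0,0,0],[1,0,0,0,0]]}}

```text
clock: 18.65
position: [0.6154, -0.1488, 0.0588]
ee_rot: [3.077, 0.632, 0.001]
force: [-2.7, 0.7, 4.0]
width: 0.115
gripper_force: 55.0
```

Just touching the floor. Release and go up, then on to saw25 (delta about -136, +424).

Request:
{"name": "drive_tool", "arguments": {"steps": [[0.9,0,0,0,0],[0.7,0,0,0,0],[0.5,0,0,0,0],[0.5,0,0,0,0],[0.5,0,0,0,0],[0.5,0,0,15,0],[0.5,0,0,25,0],[0.5,0,0,30,0],[0.5,0,0,30,0],[0.5,0,0,12,0],[0.5,-10,30,0,0],[0.5,-10,30,0,0],[0.5,-10,30,0,0],[0.5,-10,30,0,0],[0.5,-10,30,0,0],[0.5,-10,30,0,0],[0.5,-10,30,0,0],[0.5,-10,30,0,0],[0.5,-10,30,0,0],[0.5,0,0,0,0]]}}

```text
clock: 20.32
position: [0.5226, 0.1285, 0.17]
ee_rot: [-3.071, -0.644, -0.001]
force: [-0.0, 0.1, 0.8]
width: 0.501
gripper_force: 0.0
```

Request:
{"name": "drive_tool", "arguments": {"steps": [[0.5,-10,30,0,0],[0.5,-10,30,0,0],[0.5,-10,30,0,0],[0.5,-10,30,0,0],[0.5,-6,24,0,0],[0.5,0,10,0,0],[0.5,0,0,0,0],[0.5,0,0,0,0],[0.5,0,0,0,0],[0.5,0,0,0,0]]}}

```text
clock: 21.15
position: [0.4799, 0.273, 0.1695]
ee_rot: [3.077, 0.627, -0.0]
force: [1.0, -0.0, 0.3]
width: 0.499
gripper_force: 0.0
```

Request:
{"name": "drive_tool", "arguments": {"steps": [[0.5,-0.5,1.5,-25,0],[0.5,0,0,-30,0],[0.5,0,0,-30,0],[0.5,0,0,-20,0],[0.5,0,0,-12,0],[0.5,0,0,-4,0],[0.5,0,0,0,0],[0.5,0,0,0,0],[1,0,0,0,0],[1,0,0,0,0],[1,0,0,0,0],[1,0,0,0,0],[1,0,0,0,0],[1,0,0,0,0]]}}

```text
clock: 22.32
position: [0.4787, 0.2765, 0.0489]
ee_rot: [3.077, 0.631, 0.0]
force: [0.4, -0.1, -0.7]
width: 0.117
gripper_force: 55.2
```

Request:
{"name": "drive_tool", "arguments": {"steps": [[1,0,0,5,0],[1,0,0,15,0],[1,0,0,25,0],[1,0,0,30,0],[1,0,0,30,0],[1,0,0,15,0],[1,0,-8,5,0],[1,2,-16,0,0],[1,2,-26,0,0],[1,2,-32,0,0],[1,2,-32,0,0],[1,2,-32,0,0],[1,2,-32,0,0],[1,2,-32,0,0],[1,2,-32,0,0],[1,2,-32,0,0],[1,2,-32,0,0],[1,2,-32,0,0],[1,2,-32,0,0],[1,2,-32,0,0]]}}

```text
clock: 23.98
position: [0.5033, -0.1276, 0.1728]
ee_rot: [-3.077, -0.631, 0.003]
force: [0.8, -0.0, -0.7]
width: 0.117
gripper_force: 55.0
```

Request:
{"name": "drive_tool", "arguments": {"steps": [[1,2,-32,0,0],[1,2,-32,0,0],[1,2,-28,0,0],[1,1,-20,0,0],[1,0,-8,0,0],[1,0,0,0,0],[1,0,0,0,0],[1,0,0,0,0],[1,0,0,-25,0],[1,0,0,-30,0],[1,0,0,-15,0],[1,0,0,0,0],[1,0,0,0,0]]}}

```text
clock: 25.07
position: [0.5115, -0.2438, 0.1036]
ee_rot: [-3.075, -0.635, 0.002]
force: [0.1, 0.0, -0.0]
width: 0.117
gripper_force: 55.0
```

Request:
{"name": "drive_tool", "arguments": {"steps": [[1,0.5,-3.5,-10,0],[1,0,0,0,0],[1,0,0,0,0],[1,0,0,0,0]]}}

```text
clock: 25.4
position: [0.5125, -0.2492, 0.0944]
ee_rot: [3.077, 0.631, 0.001]
force: [0.0, 0.4, -1.7]
width: 0.119
gripper_force: 55.0
```

Run:
```python
from h import *
g=snap("scene"); s=observe(); print(s["position"],s["force"])
a=cv2.resize(g["image"][100:215,95:245,::-1],(600,460),interpolation=cv2.INTER_CUBIC)
cv2.imwrite("pics/s5.png",a)
```

```text
[ 0.51251147 -0.24912258  0.09437612] [ 7.41375005e-04 -1.85723610e-01 -1.41269613e+00]
```

View pics/s5.png

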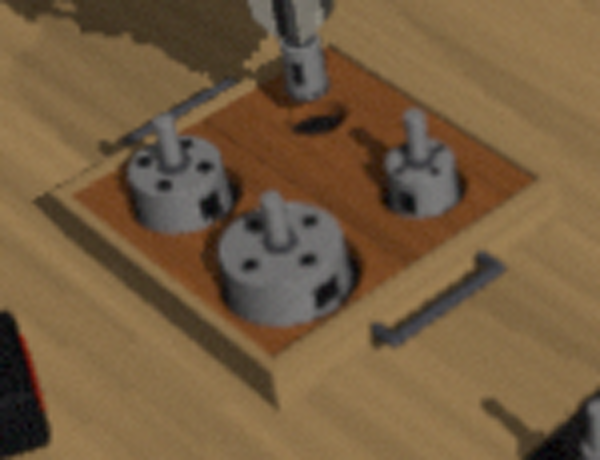

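Saw70, saw55 and saw40 stand upright in their wells. The held saw25 has its bottom at about (307,90), above well25 at (320,120).

Run:
```python
from h import *
g=load("scene"); S=lambda x,y,z:at(g,(x+.5)/4-.5+95,(y+.5)/4-.5+100,z)[:2].round(4)
print("saw bottom c",S(307,90,.05),"cup top",S(302,53,.088),"well25",S(320,120,.024)); print("saws",S(178,167,.046),S(285,247,.046),S(420,163,.046),"case corners",S(40,198,.028),S(277,358+14,.028),S(549,178,.028))
```

```text
saw bottom c [ 0.5144 -0.2477] cup top [ 0.5209 -0.2356] well25 [ 0.5098 -0.2466]
saws [ 0.6105 -0.253 ] [ 0.6121 -0.1499] [ 0.5117 -0.1469] case corners [ 0.6738 -0.3133] [ 0.668  -0.0927] [ 0.4562 -0.0956]
```

Request:
{"name": "drive_tool", "arguments": {"steps": [[1,-1.5,1,-15,0],[1,0,0,-10,0],[1,0,0,-6,0],[1,0,0,-4,0],[1,0,0,0,0],[1,0,0,0,0]]}}

```text
clock: 25.95
position: [0.5109, -0.2481, 0.0589]
ee_rot: [3.077, 0.631, 0.0]
force: [-0.2, -0.1, 0.4]
width: 0.114
gripper_force: 55.0
```

Request:
{"name": "drive_tool", "arguments": {"steps": [[1,0,0,-2,0],[1,0,0,-1,0],[1,0,0,0,0],[0.9,0,0,0,0],[0.7,0,0,0,0],[0.5,0,0,0,0],[0.5,0,0,0,0],[0.5,0,0,0,0],[0.5,0,0,15,0],[0.5,0,0,25,0],[0.5,0,0,30,0],[0.5,0,0,30,0],[0.5,0,0,20,0],[0.5,0,-20,20,0],[0.5,0,-30,0,0],[0.5,0,-30,0,0],[0.5,0,-30,0,0],[0.5,0,-30,0,0],[0.5,0,0,0,0],[0.5,0,0,0,0]]}}

```text
clock: 27.62
position: [0.5096, -0.3901, 0.1948]
ee_rot: [-3.078, -0.626, 0.002]
force: [-0.2, 0.4, -0.1]
width: 0.5
gripper_force: 0.0
```

Run:
```python
from h import *
g=snap("scene"); s=observe(); print(s["position"],s["force"])
a=cv2.resize(g["image"][100:290,95:395,::-1],(800,507),interpolation=cv2.INTER_CUBIC)
cv2.imwrite("pics/s6.png",a)
```

```text
[ 0.51028851 -0.38801913  0.19497651] [-0.12757243  0.39756601  0.50983998]
```

View pics/s6.png

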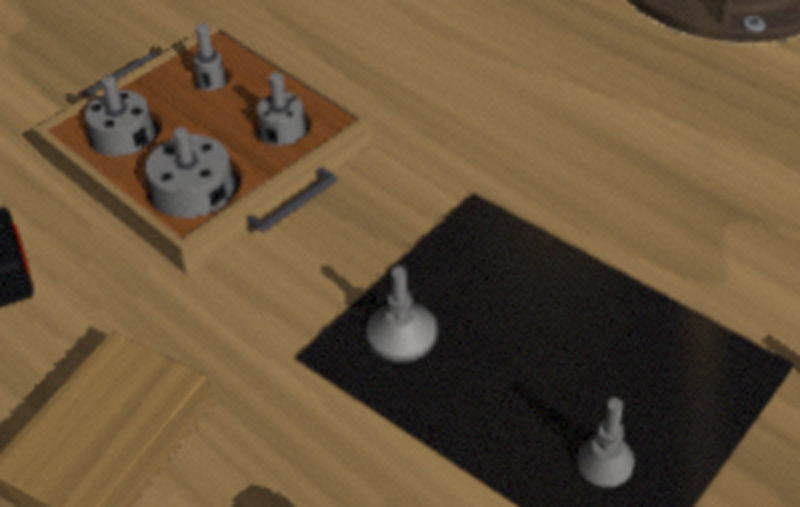

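Run:
```python
from h import *
g=load("scene"); k=800/300; S=lambda x,y,z:at(g,(x+.5)/k-.5+95,(y+.5)/k-.5+100,z)[:2].round(4)
for n,t,c in [("25",(203,29),(208,61)),("40",(277,77),(281,107)),("55",(110,81),(119,111)),("70",(181,131),(189,165))]: print(n,S(*t,.08),S(*c,.046))
cv2.imwrite("pics/s7.png",cv2.resize(g["image"][100:185,100:235,::-1],None,fx=5.5,fy=5.5,interpolation=cv2.INTER_CUBIC))
```

```text
25 [ 0.5078 -0.2509] [ 0.5105 -0.2483]
40 [ 0.5095 -0.1477] [ 0.5096 -0.1477]
55 [ 0.6105 -0.254 ] [ 0.61   -0.2528]
70 [ 0.6106 -0.1548] [ 0.613 -0.15 ]
```

View pics/s7.png

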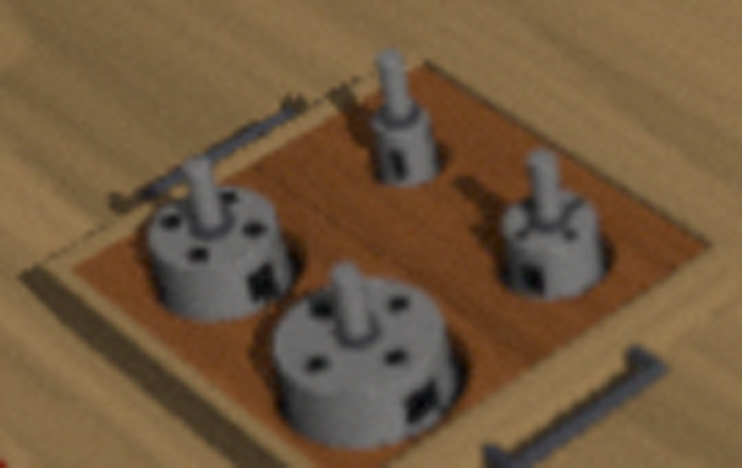

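All four saws stand upright, seated in their own wells within a few mm of centre, both feet are undisturbed and the arm is clear.

```bash
python3 -c "
from cell import arm
print(arm.sign_off())"
```

```text
the job is handed in; nothing more can be done
None
```

I handed the job in: in the last pictures all four hole saws stand upright in their own wells, a few mm at most from centre, and both levelling feet are where they started; sign-off returned no verdict.

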